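# Draw the guarded bolt with the pull hook and fetch the tool handle

## Robot

A 6-joint arm with a two-finger parallel gripper is mounted at the origin on a cart in front of the work surface, level with it; the furniture and walls round the work are solid. World frame = base frame: x ahead of the robot, y to its left, z up, the work surface at z = 0. Lengths are in m, angles in rad, forces in N, time in s.
With the tool pointing down it reaches from about 0.35 to 0.925 m from the base axis. Payload 6.4 kg.
Tool frame: the origin (TCP) lies between the finger pads; the fingertips stand 25 mm ahead of it and the grasp point (between the pads) lies 6 mm ahead of it (tip_extent is the distance from the TCP to the fingertips, in m); z points along the fingers, y is the direction in which the jaws open and shut (so a half turn about z gives the same grasp; the last joint's range is limited). The gripper opens to 94 mm and grips with 3 to 60 N. Pads are 16 mm wide; open, the fingers measure 119 mm over their backs; the gripper's body (75 mm by 177 mm) begins 78 mm behind the grasp point.
Start: joints at [0.983, 0.245, 1.558, -0, 1.339, -0.174], TCP at [0.261, 0.595, 0.23] pointing down, gripper open.
Joint ranges: [-3.13, 3.13], [-1.02, 2.26], [0.13, 2.54], [-0.95, 4.09], [0.21, 2.88], [-2.74, 2.74]. Speed limits (rad/s): [2.57, 2.57, 3.14, 3.14, 3.14, 3.14].

## Interface

Orientations are given as a unit quaternion [x, y, z, w].
In Python, from bench import * gives the robot as it stands.
- The arm moves only by the tool servo_tool, never from a script. Its argument "targets" is a list that holds one entry, the list of rows, each a list of 5 numbers: the gripper's target within -1 to 1 (fully open at 1, half-way at 0, shut at -1), then the shift along the tool's x, y, z as a fraction of full scale, then the turn about the tool's z as a fraction of full scale. In form: [[[grip, tx, ty, tz, yaw], ...]]. A call has 1 to 10 rows; each row is the pose to reach, as a shift and turn from the pose measured when the call began, along the tool's axes at that moment, turning the shorter way round; what a row does not reach only later rows make up. Full scale, the value 1, is 0.5 m for a shift and pi rad for a turn. A row lasts 1/10 s, in which the tool goes at most 50 mm and 8.59 degrees, less where a joint would pass 70% of its speed; a pose out of reach is approached as far as the arm can. A call with a number of a shift or a turn outside -1 to 1 is refused whole. A call with a gripper value outside its range is refused whole. The fingers move at their own pace and stop on an object; "grip_force" is the grip in N (left out, the last holds). Time passes only in rows, so rows that repeat a pose let the fingers close. It gives the time, the measured TCP pose, the force and the opening at its end, in the units of the state.
- sense(): the state, without advancing time (a new reading comes with each control period).
- snapshot(name): name is "side" or "top" or "wrist"; returns (picture, depth): 384x512x3 uint8, red, green, blue; 384x512 float32, m along the optical axis (not along the pixel's ray), 0 where there is no reading.
- get_calibration(name): a dict with "fx", "fy", "cx", "cy" (pixels), "xyz" and "rotation" of the camera in the world. Camera axes: x right, y down, z forward; pixel columns grow to the right and rows downward; lengths in m; the calibration is good to about 2 mm. A picture is of the moment at which its call begins: read the wrist's pose just before it. get_calibration takes no time and is no camera call; for the wrist camera it gives the pose at the moment of the call.
- sign_off(): hands the job in, once; it reports no verdict.
Trained networks look in the newest picture that a camera, given by its name, has taken for a name from the list of things; names that differ only in an ending like _2 or _b are one class to them, and where a whole thing is asked for, a point or a joint stands for the part that bears it (a point fixed in the world has none). Each returns a list of dicts, best first, with "conf" (0 to 1); they miss things now and then, are a little off and sometimes report something else, mostly with a low value. They report only what shows in the picture. A call takes as long as a camera call.
- outline_of(camera, query): "pixels" (384x512 bool, what is visible of it).
- place_of(camera, query): "at" ([x, y, z] in m, in the coordinates of the camera as it stood for that picture, good to about 4 mm: a listed point, or the origin of a listed thing).
The state is a dict: "time_s": time; "joint_positions": joint angles; "joint_vel": joint speeds; "joint_torque": joint torques, N m; "ee_pos": TCP position; "eef_rot": TCP orientation; "wrist_force": force on the tool from outside, world axes, zero at the start; "moment": the same for the moment, N m; "width": opening from 0.0 (shut) to 1.0 (fully open).
Only numpy, scipy, OpenCV 4.12 (cv2) and the standard library are available. Lean on these libraries where they do the work, as an engineer would, in place of code of your own. Each camera call takes 0.05 s, during which the arm holds its last target.

## Task

The bulb-shaped wooden tool handle is shut in the bench locker, and the locker's bolt sits under a slatted guard where no hand may go. Take the pull hook, reach it in through the open end of the guard and draw the bolt all the way back with it, put the hook down flat on the bench, slide the hatch fully open, then lift the tool handle out and stand it upright in the small plywood tray. Leave the hatch open and the bolt drawn, touch the bolt with nothing but the hook, and leave the other tools on the bench where they are.

Things in the scene. Friction and masses are not known exactly. Their poses are not given: they have to be found in the camera images.
- locker: Fixed wooden bench locker, 150 (x) x 290 (y) x 118 mm high (thin rails and a cross bar on top reach 124 mm). Origin on the bench under it; it spans x -75..75 and y -140..150 mm in its own frame. Its half at -y is a well under the sliding hatch, its half at +y the guarded bolt tunnel, open only at the +y end.
- tunnel_mouth (a point): Centre of the open end of the bolt tunnel, at (0, 150, 80) mm in the locker's frame and axes; the opening is 130 mm wide and goes from height 50 to 110 mm, the same all the way in to y 4 mm. The hook goes in towards -y. Steel keepers that carry the bolt stand inside at y 9..42, x 9..51 mm, up to height 77 mm.
- bolt (a joint): Travel of the bolt in m: 0 shut, 0.045 fully drawn back; it is drawn towards the locker's +y (out of the tunnel). Its tongue locks the hatch when shut. It needs about 2 N and stays where it is left.
- bolt_knob (a point): Point on the bolt's upright round knob where the hook should bear: a steel pin 12 mm thick, from height 66 to 106 mm; this point is on its axis at height 93 mm, at (30, 60, 93) mm in the locker's frame when shut; it moves with the bolt. Its axes are the locker's.
- hatch (a joint): Travel of the hatch in m: 0 shut, 0.105 fully open; it slides towards the locker's -x and stays where it is left (about 1.5 N). With the bolt shut it moves only about 8 mm. Fully open it uncovers the well from x -30 to 65 mm.
- hatch_grip (a point): Point on the hatch's upright wooden grip bar: 12 mm thick (x), 70 mm long (y), from height 118 to 153 mm; this point is on its middle plane at height 143 mm, 10 mm under its top, at (-45, -68, 143) mm in the locker's frame when shut. Its axes are the locker's.
- hook_handle (a point): Centre of the wooden handle of the loose pull hook (0.12 kg), lying flat: 22 wide (x) x 110 long (y) x 26 mm high, centre 13 mm above its underside. A steel rod 8 mm thick runs at that height towards its -y to 185 mm from this point, there bent square towards its +x for 28 mm. With its axes parallel to the locker's it points straight into the tunnel.
- hook_bend (a point): Middle of the bent end of the pull hook, where the knob should bear: at (16, -185, 0) mm from the centre of the handle, in the hook's own axes, on the axis of the 8 mm bent rod (the bent part spans x 0..32 mm there).
- palm_centre (a point): Centre, half-way up, of the loose bulb-shaped wooden tool handle (0.05 kg), which stands upright in the well: 51 mm thick and 85 mm high; the bulb reaches from its foot to 50 mm up, above it a neck 27 mm thick goes to the top. Its z axis points up through the neck.
- tray: Fixed open plywood tray, 100 (x) x 110 (y) x 20 mm high, wall 6 mm, inner floor at height 6 mm. Origin under its centre on the bench.
- sliding_bevel: Folded sliding bevel, 24 x 125 x 20 mm, origin at the centre of its underside; to be left alone.
- carving: Half-carved rosette piece, 59 x 104 x 32 mm, origin at the centre of its underside; to be left alone.
- gouge: Carving gouge with a wooden handle, 26 x 260 x 29 mm, origin at the centre of its underside; to be left alone.
- marking_gauge: Marking gauge, 44 x 200 x 56 mm, origin at the centre of its underside; to be left alone.
- palm_handle: The bulb-shaped tool handle, as a whole; origin at the centre of its foot.
- pull_hook: The pull hook, as a whole; origin under the centre of its wooden handle.
- well (a point): Centre of the floor of the well, at (0, -68, 20) mm in the locker's frame and axes. The well is 130 (x) x 128 mm (y) inside and 90 mm deep under the hatch; two rails leave 120 mm in y at the top.
- guard (a point): Centre of the top of the slatted guard over the bolt tunnel, at (0, 77, 118) mm in the locker's frame and axes. Slats 8 mm thick run along y; the two gaps, at x -35..-21 and 23..37 mm, are 14 mm wide: the knob shows from above but cannot be reached.

How it is judged:
By the outcome, as a careful person would: the job done as asked, in the order asked, and still so for the second after the job is handed in, with the robot touching nothing.
It also fails if it takes over 72 s, if anything falls off the work surface, if the arm or the gripper's body presses on something with over 40 N, if the wrist force passes 120 N, or if a joint passes its speed limit or range.

## Working session

There is one attempt and no reset: what is moved stays moved. The work goes in short steps, Python scripts to look and compute and a tool call to move; the robot and the scene stay as the last step left them, time stands still between calls to the robot, and variables do not carry over. Pictures are saved under pics/ and viewed, and the job is handed in when it is done.

Besides the shell and the picture viewer there is one more tool, called after "Emit:" as name(argument=value, ...), one argument or row to a line, values as JSON. servo_tool: Moves the arm, as the interface text tells. Its arguments: {"type":"object","properties":{"targets":{"type":"array"},"grip_force":{"type":"number"}},"required":["targets"]}

```bash
mkdir -p pics; ls; cat > h.py <<'E'
from bench import *
import numpy as np, cv2
from scipy.spatial.transform import Rotation as R
def cal(n):
    c=get_calibration(n); Rm=np.array(c["rotation"],float)
    if Rm.shape!=(3,3): Rm=R.from_quat(Rm).as_matrix()
    return c,Rm,np.array(c["xyz"],float)
def snap(n,f):
    c=cal(n); p,d=snapshot(n); cv2.imwrite("pics/"+f,p[:,:,::-1]); return p,d,c
def w(c,p): return c[1]@np.array(p)+c[2]
def cloud(d,c):
    k=c[0]; v,u=np.mgrid[0:d.shape[0],0:d.shape[1]]
    P=np.stack([(u-k["cx"])/k["fx"]*d,(v-k["cy"])/k["fy"]*d,d],-1)
    return P@c[1].T+c[2]
def proj(c,X):
    k=c[0]; q=c[1].T@(np.array(X)-c[2]); return k["cx"]+k["fx"]*q[0]/q[2],k["cy"]+k["fy"]*q[1]/q[2]
E
python3 - <<'E'
from h import *
np.set_printoptions(precision=4,suppress=True)
s=sense(); print(s)
for n in ("top","side"):
    p,d,c=snap(n,n+"0.png"); print(n,c[0])
    for q in ["locker","tunnel_mouth","bolt_knob","hatch_grip","hook_handle","hook_bend","well","guard","tray","sliding_bevel","carving","gouge","marking_gauge"]:
        r=place_of(n,q); print(q,[(round(x["conf"],2),w(c,x["at"])) for x in r[:2]])
E
```

```text
pics
{'time_s': 0.0, 'joint_positions': array([ 0.9829,  0.2458,  1.559 ,  0.    ,  1.3387, -0.1741]), 'joint_vel': array([-0.0022,  0.0011,  0.0001,  0.0003,  0.0006,  0.0012]), 'joint_torque': array([  0.0017, -41.5838, -31.4605,   0.0686,   0.0333,  -0.0001]), 'ee_pos': array([0.261 , 0.5947, 0.2294]), 'eef_rot': array([ 0.2054,  0.9787, -0.0009, -0.0004]), 'wrist_force': array([ 0.2274,  0.3422, -0.1472]), 'moment': array([-0.0322,  0.0617, -0.0115]), 'width': 0.997906602813099}
top {'fx': 476.7791987089571, 'fy': 476.7791987089571, 'cx': 246.93695785580138, 'cy': 179.25286918042178, 'xyz': array([ 0.2526, -0.0822,  1.6194]), 'rotation': array([ 0.7144, -0.6912,  0.076 , -0.0778])}
locker [(0.68, array([ 0.5575, -0.2384, -0.0005]))]
tunnel_mouth [(0.93, array([ 0.5818, -0.0943,  0.0786]))]
bolt_knob []
hatch_grip [(0.57, array([ 0.5061, -0.2996,  0.1436]))]
hook_handle [(0.65, array([0.4855, 0.2323, 0.0157]))]
hook_bend [(0.75, array([0.525 , 0.0476, 0.0137]))]
well []
guard [(0.81, array([ 0.5718, -0.1662,  0.1162]))]
tray [(0.97, array([0.6694, 0.086 , 0.0041])), (0.18, array([
[... 546 characters left out ...]
0.0006]))]
tunnel_mouth [(0.8, array([ 0.5818, -0.0911,  0.0842])), (0.35, array([ 0.5657, -0.2436,  0.0006]))]
bolt_knob [(0.58, array([ 0.6021, -0.1733,  0.0891]))]
hatch_grip [(0.82, array([ 0.5081, -0.299 ,  0.1463]))]
hook_handle [(0.54, array([0.4826, 0.2256, 0.0107]))]
hook_bend [(0.64, array([0.5362, 0.0525, 0.0144]))]
well []
guard [(0.63, array([ 0.576 , -0.1681,  0.1169]))]
tray [(0.79, array([0.6766, 0.0872, 0.0031]))]
sliding_bevel [(0.49, array([ 0.4515,  0.0261, -0.0022]))]
carving [(0.72, array([ 0.4121, -0.1419, -0.0015]))]
gouge [(0.81, array([ 0.4034, -0.401 ,  0.0011])), (0.59, array([ 0.5743, -0.1658,  0.1165]))]
marking_gauge [(0.94, array([ 0.7573, -0.1192, -0.0029]))]
```

View pics/top0.png

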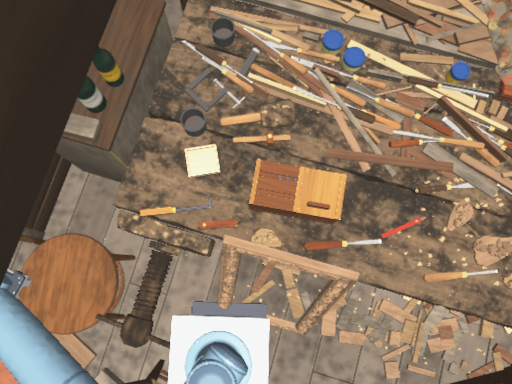

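View pics/side0.png

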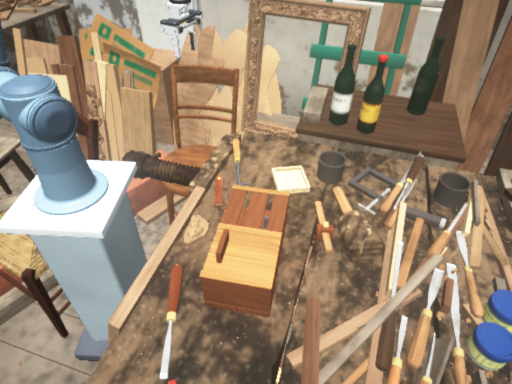

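```bash
cat >> h.py <<'E'
np.set_printoptions(precision=4,suppress=True)
def rect(P):
    (c,s,a)=cv2.minAreaRect((P[:,:2]*1000).astype(np.float32)); return np.array(c)/1000,np.array(s),a
def plan(xyz,jaw_deg,s=None):
    """jaw_deg: world angle of the tool y (jaw) axis, mod 180"""
    s=s or sense(); r=R.from_quat(s["eef_rot"]); M=r.as_matrix()
    d=M.T@(np.array(xyz)-s["ee_pos"])
    cur=np.degrees(np.arctan2(M[1,1],M[0,1]))
    dl=(jaw_deg-cur+90)%180-90
    # tool z down => positive turn about tool z is negative world turn
    print("from",s["ee_pos"],"jaw",round(cur,2),"tilt",M[:,2],"shift frac",d/0.5,"yaw frac",-dl/180,"(alt",(-dl-np.sign(-dl)*180)/180,") q6",s["joint_positions"][5])
E
python3 - <<'E'
from h import *
p,d,c=snap("wrist","w0.png"); print(c[2],c[1])
for n in ("top","side"):
    p,d,c=snap(n,n+"1.png"); X=cloud(d,c)
    for q in ("locker","tray","pull_hook"):
        o=outline_of(n,q)
        if not o: print(n,q,"none");continue
        m=o[0]["pixels"]&(d>0); P=X[m]
        print(n,q,o[0]["conf"],m.sum(),"z pct",np.percentile(P[:,2],[2,50,98]))
        lo,hi={"locker":(.108,.13),"tray":(-.005,.03),"pull_hook":(.004,.04)}[q]
        T=P[(P[:,2]>lo)&(P[:,2]<hi)]; print("  rect",rect(T))
    big=cv2.resize(p[130:240,110:380] if n=="top" else p[130:330,170:340],None,fx=2.9,fy=2.9,interpolation=cv2.INTER_CUBIC); cv2.imwrite(f"pics/{n}1z.png",big[:,:,::-1])
E
```

```text
[0.1838 0.6286 0.3853] [[ 0.4024  0.8762  0.2652]
 [ 0.9155 -0.3853 -0.116 ]
 [ 0.0005  0.2895 -0.9572]]
top locker 0.8 4609 z pct [0.0247 0.1178 0.1431]
  rect (array([ 0.5588, -0.2355]), array([293.8468, 152.028 ]), 81.90803527832031)
top tray 0.67 264 z pct [0.0101 0.0233 0.0327]
  rect (array([0.4945, 0.1673]), array([ 23.5668, 237.0264]), 7.42672872543335)
top pull_hook 0.87 270 z pct [0.0103 0.023  0.0326]
  rect (array([0.4938, 0.1658]), array([ 23.6789, 234.0342]), 6.78539514541626)
side locker 0.73 8427 z pct [0.0054 0.1191 0.1451]
  rect (array([ 0.562 , -0.2364]), array([296.2476, 150.0812]), 81.66146850585938)
side tray 0.66 835 z pct [0.0035 0.0091 0.0235]
  rect (array([0.6742, 0.0982]), array([110.2398, 138.9684]), 9.93189525604248)
side pull_hook 0.78 210 z pct [0.0141 0.0245 0.0295]
  rect (array([0.5012, 0.1632]), array([ 31.2317, 245.468 ]), 12.61764907836914)
```

View pics/top1z.png

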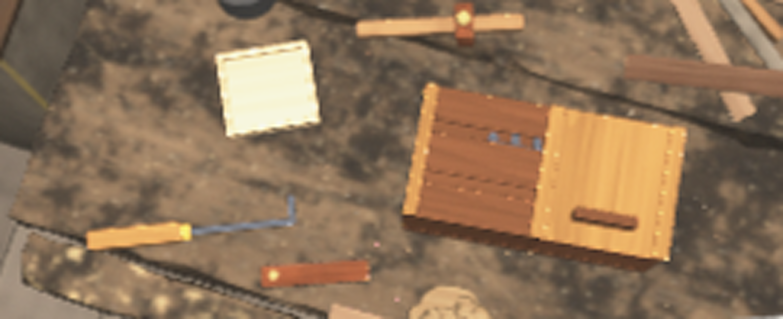

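View pics/w0.png

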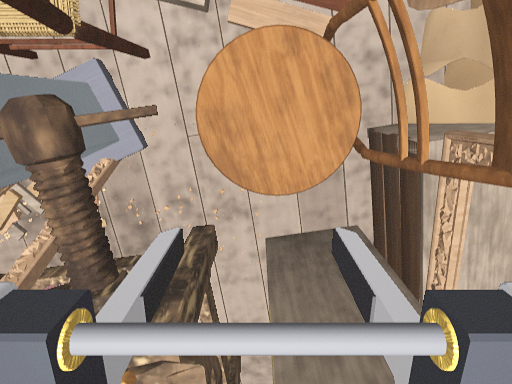

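```bash
python3 - <<'E'
from h import *
plan([.495,.19,.25],8)
E
```

```text
from [0.2613 0.5952 0.2304] jaw 66.29 tilt [-0. -0. -1.] shift frac [-0.7537 -0.554  -0.0391] yaw frac 0.3238453175335413 (alt -0.6761546824664587 ) q6 -0.1740783114319427
```

Emit:
servo_tool(
  targets=[
    [[1,-0.75,-0.55,-0.04,0.324],[1,-0.75,-0.55,-0.04,0.324],[1,-0.75,-0.55,-0.04,0.324],[1,-0.75,-0.55,-0.04,0.324],[1,-0.75,-0.55,-0.04,0.324],[1,-0.75,-0.55,-0.04,0.324],[1,-0.75,-0.55,-0.04,0.324],[1,-0.75,-0.55,-0.04,0.324],[1,-0.75,-0.55,-0.04,0.324],[1,-0.75,-0.55,-0.04,0.324]],
  ],
)

```text
time_s: 2.85
ee_pos: [0.496, 0.1892, 0.251]
eef_rot: [0.658, 0.753, 0.0, 0.001]
wrist_force: [0.6, -0.7, -0.2]
width: 1.002
```

Emit:
servo_tool(
  targets=[
    [[1,0,0,0,0],[1,0,0,0,0]],
  ],
)

```text
time_s: 3.05
ee_pos: [0.4957, 0.1896, 0.251]
eef_rot: [0.658, 0.753, 0.0, 0.0]
wrist_force: [-0.3, -0.7, -0.2]
width: 1.0
```

```bash
python3 - <<'E'
from h import *
plan([.495,.19,.25],8)
p,d,c=snap("wrist","w1.png"); X=cloud(d,c); print(c[0]["fx"])
for q in ("hook_handle","hook_bend","pull_hook","sliding_bevel","tray"):
    print(q,[(round(x["conf"],2),w(c,x["at"])) for x in place_of("wrist",q)[:2]])
o=outline_of("wrist","pull_hook")
for e in o[:2]:
    m=e["pixels"]&(d>0); P=X[m]; print(e["conf"],m.sum(),np.percentile(P[:,2],[2,50,98])); 
    T=P[P[:,2]>.02]; print(rect(T)); T=P[(P[:,2]<.019)&(P[:,2]>.008)]; print(rect(T)); print(rect(P))
    np.save("hookP.npy",P); np.save("hookm.npy",m)
E
```

```text
from [0.4957 0.1896 0.251 ] jaw 7.7 tilt [ 0.0011 -0.0001 -1.    ] shift frac [ 0.0009 -0.0014  0.0019] yaw frac -0.00169095353779301 (alt 0.9983090464622071 ) q6 0.017467174992592947
310.06051485837963
hook_handle [(0.9, array([0.4845, 0.2282, 0.0126])), (0.27, array([0.5284, 0.0506, 0.0158]))]
hook_bend []
pull_hook [(0.93, array([ 0.4871,  0.228 , -0.0001]))]
sliding_bevel [(0.83, array([0.4574, 0.0226, 0.0019]))]
tray [(0.59, array([ 0.672 ,  0.0856, -0.0039]))]
0.8 2201 [0.0151 0.0259 0.0281]
(array([0.4884, 0.2263]), array([ 21.3879, 119.2969]), 8.035929679870605)
(array([0.5072, 0.1097]), array([ 32.1021, 129.2784]), 16.891006469726562)
(array([0.4966, 0.1815]), array([ 32.3828, 275.0779]), 12.228492736816406)
```

View pics/w1.png

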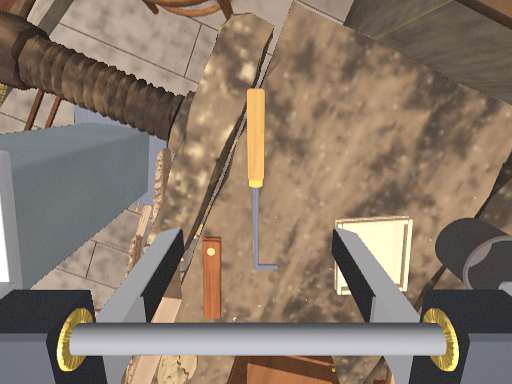

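```bash
python3 - <<'E'
from h import *
c=cal("wrist");k=c[0]
def ray(u,v,z):
    r=c[1]@np.array([(u-k["cx"])/k["fx"],(v-k["cy"])/k["fy"],1]); return c[2]+r*(z-c[2][2])/r[2]
p=cv2.imread("pics/w1.png")
big=cv2.resize(p[80:280,200:300],None,fx=6,fy=3,interpolation=cv2.INTER_CUBIC); cv2.imwrite("pics/w1z.png",big)
m=np.load("hookm.npy").astype(np.uint8)
for v in range(86,275,6):
    u=np.where(m[v])[0]
    if len(u): print(v,u.min(),u.max(),end=" | ")
print()
for (u,v,z) in [(256,90,.026),(256.3,187,.026),(257,267,.013),(277,267,.013)]: print(ray(u,v,z))
E
```

```text
92 248 264 | 98 248 264 | 104 248 264 | 110 247 263 | 116 247 264 | 122 247 265 | 128 247 264 | 134 248 264 | 140 248 264 | 146 248 264 | 152 247 264 | 158 247 264 | 164 247 264 | 170 248 264 | 176 248 263 | 182 250 262 | 188 253 259 | 194 253 258 | 200 253 258 | 206 253 258 | 212 253 258 | 218 253 258 | 224 253 258 | 230 253 257 | 236 253 257 | 242 253 258 | 248 253 258 | 254 253 258 | 260 253 258 | 266 253 276 | 
[0.4812 0.2847 0.026 ]
[0.4973 0.1689 0.026 ]
[0.5146 0.0482 0.013 ]
[0.5428 0.052  0.013 ]
```

View pics/w1z.png

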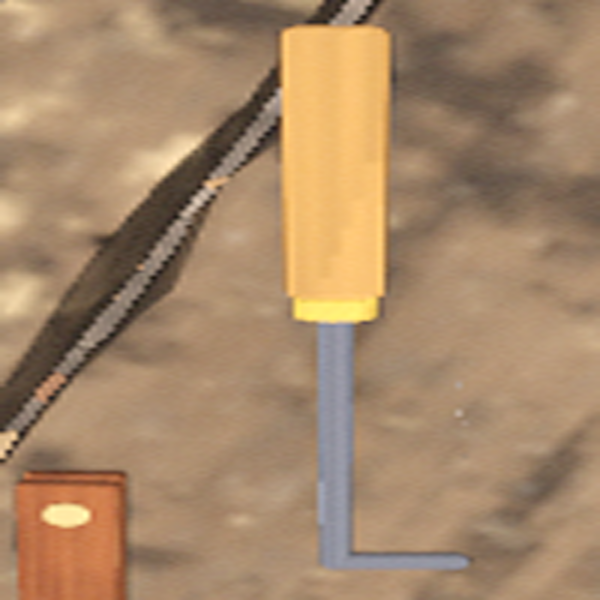

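```bash
python3 - <<'E'
from h import *
plan([.4912,.2112,.029],7.75)
E
```

```text
from [0.4955 0.1901 0.251 ] jaw 7.8 tilt [ 0.0013 -0.0005 -1.    ] shift frac [ 0.0434 -0.0034  0.4439] yaw frac 0.00028635580192191886 (alt -0.9997136441980781 ) q6 0.01677496719219951
```

Emit:
servo_tool(
  targets=[
    [[1,0.0434,-0.003,0.1,0],[1,0.0434,-0.003,0.2,0],[1,0.0434,-0.003,0.3,0],[1,0.0434,-0.003,0.38,0],[1,0.0434,-0.003,0.42,0],[1,0.0434,-0.003,0.444,0],[1,0.0434,-0.003,0.444,0],[1,0.0434,-0.003,0.444,0]],
  ],
)

```text
time_s: 4.2
ee_pos: [0.4924, 0.2116, 0.0302]
eef_rot: [0.657, 0.754, 0.001, 0.001]
wrist_force: [-0.3, -0.1, 0.5]
width: 1.002
```

Emit:
servo_tool(
  targets=[
    [[-1,0,0,0,0],[-1,0,0,0,0],[-1,0,0,0,0],[-1,0,0,0,0],[-1,0,0,0,0],[-1,0,0,0,0],[-1,0,0,0,0]],
  ],
  grip_force=50,
)

```text
time_s: 4.9
ee_pos: [0.4924, 0.2116, 0.0302]
eef_rot: [0.657, 0.754, 0.001, 0.001]
wrist_force: [-0.7, -0.6, -0.3]
width: 0.439
```

Emit:
servo_tool(
  targets=[
    [[-1,0,0,0,0],[-1,0,0,0,0],[-1,0,0,0,0],[-1,0,0,0,0],[-1,0,0,0,0]],
  ],
)

```text
time_s: 5.4
ee_pos: [0.4922, 0.2116, 0.0301]
eef_rot: [0.657, 0.754, 0.001, 0.001]
wrist_force: [-0.9, -0.5, 0.1]
width: 0.227
```

Emit:
servo_tool(
  targets=[
    [[-1,0,0,-0.05,0],[-1,0,0,-0.15,0],[-1,0,0,-0.25,0],[-1,0,0,-0.3,0],[-1,0,0,-0.3,0]],
  ],
)

```text
time_s: 5.9
ee_pos: [0.4945, 0.2122, 0.1847]
eef_rot: [0.657, 0.754, 0.005, 0.004]
wrist_force: [-0.2, 0.3, -2.3]
width: 0.229
```

```bash
python3 - <<'E'
from h import *
plan([.4912,.2112,.029],7.75)
p,d,c=snap("wrist","w2.png"); X=cloud(d,c)
for q in ("hook_handle","hook_bend"):
    print(q,[(round(x["conf"],2),w(c,x["at"])) for x in place_of("wrist",q)[:2]])
p,d,c=snap("side","s2.png")
for q in ("hook_handle","hook_bend","bolt_knob","tunnel_mouth"):
    print(q,[(round(x["conf"],2),w(c,x["at"])) for x in place_of("side",q)[:2]])
E
```

```text
from [0.4945 0.2122 0.1847] jaw 7.82 tilt [ 0.012   0.0017 -0.9999] shift frac [-0.0012 -0.0107  0.3112] yaw frac 0.00039666841349530714 (alt -0.9996033315865047 ) q6 0.05865427499958902
hook_handle [(0.85, array([0.4923, 0.2305, 0.1696]))]
hook_bend [(0.19, array([0.4914, 0.2293, 0.1695]))]
hook_handle [(0.7, array([0.4861, 0.2287, 0.1637]))]
hook_bend [(0.56, array([0.5307, 0.0541, 0.1633])), (0.2, array([ 0.6034, -0.1764,  0.0891]))]
bolt_knob [(0.42, array([ 0.6049, -0.1773,  0.0892]))]
tunnel_mouth [(0.8, array([ 0.5819, -0.0921,  0.0842]))]
```

View pics/w2.png

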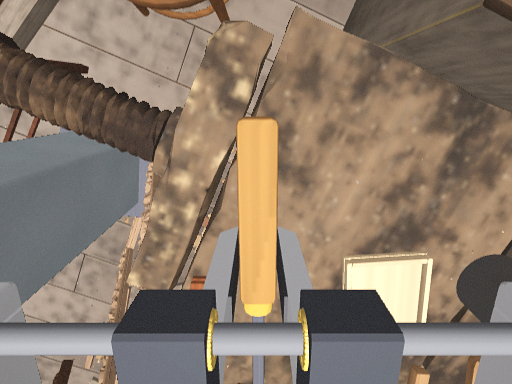

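View pics/s2.png

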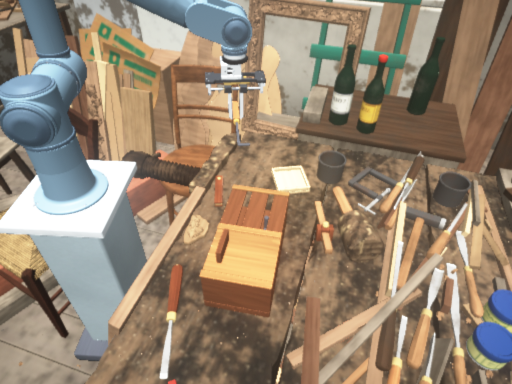

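```bash
python3 - <<'E'
from h import *
plan([.521,-.2345,.36],-8.2)
E
```

```text
from [0.4909 0.2114 0.1783] jaw 7.81 tilt [-0.0002 -0.0008 -1.    ] shift frac [-0.8919 -0.0617 -0.3627] yaw frac 0.08894056416565353 (alt -0.9110594358343466 ) q6 0.0586576301723421
```

Emit:
servo_tool(
  targets=[
    [[-1,-0.06,-0.005,-0.1,0.089],[-1,-0.14,-0.01,-0.17,0.089],[-1,-0.22,-0.015,-0.22,0.089],[-1,-0.32,-0.02,-0.27,0.089],[-1,-0.42,-0.03,-0.32,0.089],[-1,-0.52,-0.035,-0.363,0.089],[-1,-0.62,-0.045,-0.363,0.089],[-1,-0.71,-0.05,-0.363,0.089],[-1,-0.8,-0.06,-0.363,0.089],[-1,-0.89,-0.062,-0.363,0.089]],
  ],
)

```text
time_s: 7.3
ee_pos: [0.5196, -0.2282, 0.3597]
eef_rot: [0.756, 0.655, -0.0, -0.0]
wrist_force: [1.4, 0.3, -2.1]
width: 0.231
```

Emit:
servo_tool(
  targets=[
    [[-1,0,0,0,0],[-1,0,0,0,0],[-1,0,0,0,0]],
  ],
)

```text
time_s: 7.6
ee_pos: [0.5196, -0.2274, 0.3591]
eef_rot: [0.756, 0.655, -0.0, -0.001]
wrist_force: [-0.2, 0.7, -1.6]
width: 0.229
```

```bash
python3 - <<'E'
from h import *
plan([.521,-.2345,.36],-8.2)
p,d,c=snap("wrist","w3.png"); X=cloud(d,c); np.savez("w3.npz",X=X,d=d,R=c[1],t=c[2])
for q in ("locker","bolt_knob","guard","tunnel_mouth","hatch_grip","hook_bend","hook_handle"):
    print(q,[(round(x["conf"],2),w(c,x["at"])) for x in place_of("wrist",q)[:2]])
T=X[(d>0)&(X[...,2]>.112)&(X[...,2]<.13)]
print(len(T),rect(T))
E
```

```text
from [ 0.5196 -0.2274  0.3591] jaw -8.19 tilt [-0.0013  0.0006 -1.    ] shift frac [-0.0137  0.0047 -0.0018] yaw frac 6.397410201404656e-05 (alt -0.9999360258979859 ) q6 -0.46929944382823147
locker [(0.95, array([ 0.562 , -0.2413,  0.0003]))]
bolt_knob [(0.65, array([ 0.5987, -0.1779,  0.0971]))]
guard [(0.83, array([ 0.568 , -0.1635,  0.118 ]))]
tunnel_mouth []
hatch_grip []
hook_bend [(0.43, array([ 0.7542, -0.1225, -0.0012]))]
hook_handle [(0.91, array([ 0.5238, -0.2104,  0.3432]))]
16753 (array([ 0.5612, -0.2375]), array([293.1347, 150.3841]), 81.66936492919922)
```

View pics/w3.png

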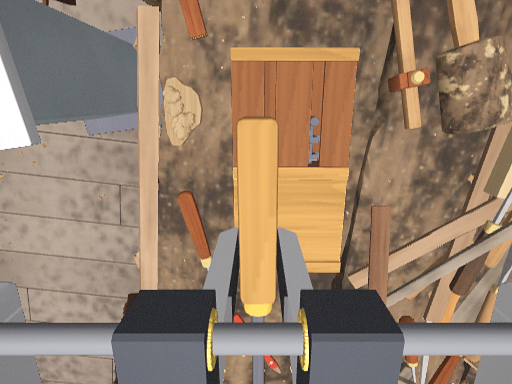

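```bash
cat >> h.py <<'E'
LO=np.array([.561,-.2415,0]); LY=-8.3
LR=R.from_euler("z",LY,degrees=True).as_matrix()
def toL(X): return (X-LO)@LR
def fromL(x): return LR@np.array(x)+LO
E
python3 - <<'E'
from h import *
z=np.load("w3.npz"); L=toL(z["X"])*1000; d=z["d"]
m=(d>0)&(L[...,0]>18)&(L[...,0]<42)&(L[...,1]>0)&(L[...,1]<155)&(L[...,2]>50)&(L[...,2]<112)
P=L[m]
for y0 in range(0,155,5):
    q=P[(P[:,1]>=y0)&(P[:,1]<y0+5)]
    if len(q): print(y0,len(q),"z",np.round(np.percentile(q[:,2],[5,50,95]),0),"x",np.round(np.percentile(q[:,0],[5,95]),0))
t=L[(d>0)&(L[...,2]>112)&(L[...,2]<128)]
print(t[:,:2].min(0),t[:,:2].max(0),np.percentile(t[:,:2],[1,99],axis=0))
p=cv2.imread("pics/w3.png"); cv2.imwrite("pics/w3z.png",cv2.resize(p[30:190,220:380],None,fx=3.75,fy=3.75,interpolation=cv2.INTER_CUBIC))
E
```

```text
5 70 z [63. 85. 99.] x [24. 41.]
10 24 z [77. 78. 79.] x [30. 40.]
15 39 z [52. 77. 79.] x [30. 41.]
20 19 z [50. 71. 73.] x [30. 41.]
25 18 z [51. 71. 79.] x [30. 41.]
30 19 z [51. 72. 73.] x [30. 41.]
35 25 z [76. 77. 79.] x [30. 40.]
40 35 z [51. 77. 79.] x [30. 41.]
45 17 z [50. 70. 73.] x [31. 41.]
50 19 z [50. 72. 73.] x [30. 41.]
55 11 z [60. 72. 74.] x [30. 38.]
60 28 z [105. 106. 108.] x [25. 33.]
65 32 z [ 81. 106. 108.] x [25. 37.]
70 27 z [ 50.  71. 107.] x [27. 41.]
75 21 z [50. 51. 52.] x [34. 41.]
80 18 z [50. 51. 52.] x [34. 41.]
85 14 z [50. 51. 52.] x [33. 42.]
90 19 z [50. 51. 52.] x [34. 42.]
95 20 z [50. 51. 52.] x [34. 41.]
100 15 z [50. 51. 52.] x [35. 41.]
105 19 z [50. 51. 52.] x [34. 41.]
110 21 z [50. 51. 52.] x [33. 42.]
115 17 z [50. 51. 52.] x [35. 42.]
120 17 z [50. 51. 52.] x [34. 41.]
125 18 z [50. 51. 52.] x [34. 41.]
130 20 z [50. 51. 52.] x [34. 41.]
135 22 z [50. 51. 52.] x [34. 42.]
140 17 z [50. 51. 53.] x [35. 41.]
[ -75.5304 -142.629 ] [ 74.9    150.5099] [[ -74.1879 -133.9615]
 [  72.9836  149.0402]]
```

View pics/w3z.png

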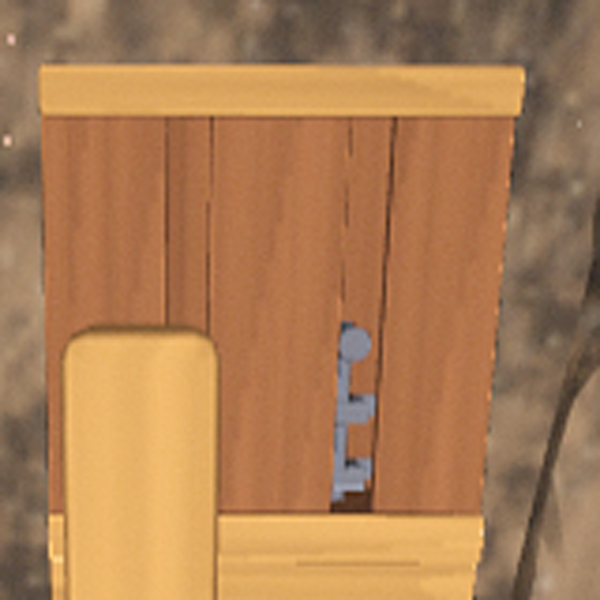

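```bash
python3 - <<'E'
from h import *
z=np.load("w3.npz"); c=cal("wrist");k=c[0]
def ray(u,v,z):
    r=c[1]@np.array([(u-k["cx"])/k["fx"],(v-k["cy"])/k["fy"],1]); return c[2]+r*(z-c[2][2])/r[2]
f=lambda u,v:(220+u/3.75-.4,30+v/3.75-.4)
for n,(u,v),h in [("knob",(355,344),.106),("mouthL",(40,66),.124),("mouthR",(525,66),.124),("hatch edge",(210,513),.118),("crossbar in",(280,115),.124),("gapL",(343,300),.118),("gapR",(381,300),.118)]:
    print(n,toL(ray(*f(u,v),h))*1000)
plan(fromL([-.022,.340,.110]),LY)
plan(fromL([-.022,.340,.250]),LY)
E
```

```text
knob [ 30.1947  66.2172 106.    ]
mouthL [-74.2727 150.434  124.    ]
mouthR [ 74.596 150.68  124.   ]
hatch edge [-19.1224   9.685  118.    ]
crossbar in [ -0.0973 136.6574 124.    ]
gapL [ 23.3293  81.0996 118.    ]
gapR [ 35.8382  81.1212 118.    ]
from [ 0.5197 -0.2277  0.3598] jaw -8.18 tilt [-0.0003 -0.0005 -1.    ] shift frac [0.6648 0.0431 0.4992] yaw frac 0.000643461307178149 (alt -0.9993565386928218 ) q6 -0.4695603733409012
from [ 0.5197 -0.2277  0.3598] jaw -8.18 tilt [-0.0003 -0.0005 -1.    ] shift frac [0.6646 0.0431 0.2193] yaw frac 0.000643461307178149 (alt -0.9993565386928218 ) q6 -0.4695603733409012
```

Emit:
servo_tool(
  targets=[
    [[-1,0.1,0.006,0,0],[-1,0.2,0.013,0,0],[-1,0.3,0.02,0,0],[-1,0.4,0.027,0.05,0],[-1,0.5,0.034,0.1,0],[-1,0.6,0.04,0.15,0],[-1,0.665,0.043,0.22,0],[-1,0.665,0.043,0.3,0],[-1,0.665,0.043,0.4,0],[-1,0.665,0.043,0.47,0]],
  ],
)

```text
time_s: 9.0
ee_pos: [0.5867, 0.0992, 0.1213]
eef_rot: [0.755, 0.655, -0.001, -0.001]
wrist_force: [0.6, 0.6, -1.7]
width: 0.23
```

Emit:
servo_tool(
  targets=[
    [[-1,0,0,0.02,0],[-1,0,0,0.02,0],[-1,0,0,0.02,0]],
  ],
)

```text
time_s: 9.3
ee_pos: [0.5882, 0.0992, 0.1135]
eef_rot: [0.755, 0.655, -0.0, 0.0]
wrist_force: [0.5, -0.8, -1.5]
width: 0.232
```

```bash
python3 - <<'E'
from h import *
print(toL(sense()["ee_pos"]))
plan(fromL([-.022,.340,.110]),LY)
for n in ("side","top"):
    p,d,c=snap(n,n+"4.png")
    for q in ("hook_handle","hook_bend"):
        print(n,q,[(round(x["conf"],2),toL(w(c,x["at"]))) for x in place_of(n,q)[:2]])
    a=p[150:270,170:320] if n=="side" else p[130:240,150:370]
    cv2.imwrite(f"pics/{n}4z.png",cv2.resize(a,None,fx=3.6,fy=3.6,interpolation=cv2.INTER_CUBIC)[:,:,::-1])
E
```

```text
[-0.0223  0.341   0.1135]
from [0.5882 0.0992 0.1135] jaw -8.09 tilt [-0.     -0.0006 -1.    ] shift frac [-0.0021  0.0005  0.007 ] yaw frac 0.0011531659474344894 (alt -0.9988468340525655 ) q6 0.11893362207719428
side hook_handle [(0.66, array([-0.0234,  0.3598,  0.0963])), (0.65, array([-0.0023,  0.1519,  0.0847]))]
side hook_bend [(0.75, array([-0.0005,  0.1799,  0.1011]))]
top hook_handle []
top hook_bend [(0.54, array([-0.0059,  0.1778,  0.0985]))]
```

View pics/side4z.png

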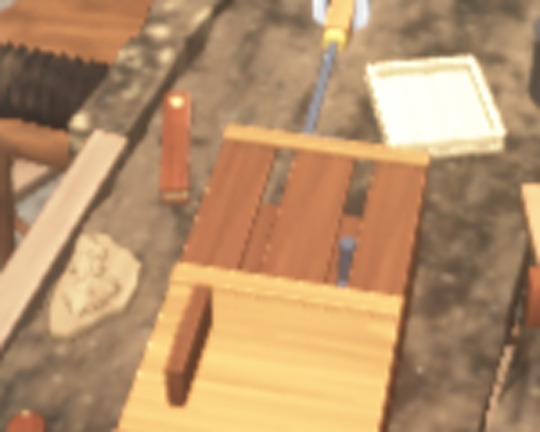

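View pics/top4z.png

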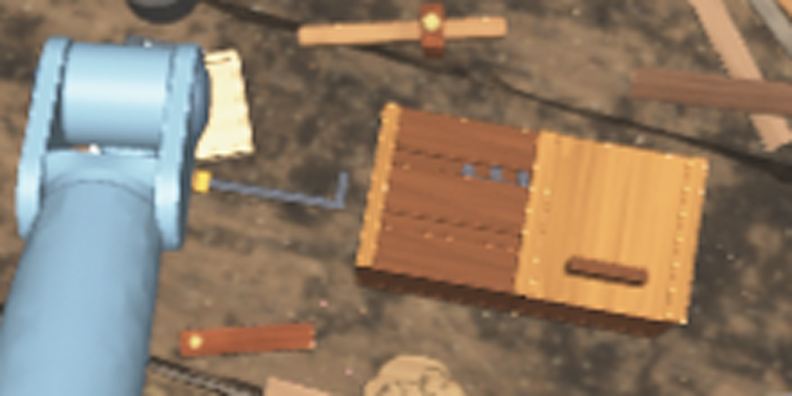

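Emit:
servo_tool(
  targets=[
    [[-1,-0.03,0,0.009,0.001],[-1,-0.07,0,0.009,0.001],[-1,-0.11,0,0.009,0.001],[-1,-0.15,0,0.009,0.001],[-1,-0.19,0,0.009,0.001],[-1,-0.23,0,0.009,0.001],[-1,-0.26,0,0.009,0.001],[-1,-0.26,0,0.009,0.001],[-1,-0.26,0,0.009,0.001]],
  ],
)

```text
time_s: 10.5
ee_pos: [0.5692, -0.0297, 0.1084]
eef_rot: [0.757, 0.654, -0.0, -0.0]
wrist_force: [-0.3, -0.8, -2.3]
width: 0.228
```

```bash
python3 - <<'E'
from h import *
s=sense(); print(toL(s["ee_pos"]),s["wrist_force"])
plan(fromL([.014,.211,.109]),LY)
for n in ("side","top"):
    p,d,c=snap(n,n+"5.png")
    a=p[150:270,170:320] if n=="side" else p[130:240,150:370]
    cv2.imwrite(f"pics/{n}5z.png",cv2.resize(a,None,fx=3.6,fy=3.6,interpolation=cv2.INTER_CUBIC)[:,:,::-1])
E
```

```text
[-0.0225  0.2107  0.1084] [-0.2602 -0.8117 -2.2667]
from [ 0.5692 -0.0297  0.1084] jaw -8.32 tilt [-0.001  -0.0003 -1.    ] shift frac [ 0.0006  0.073  -0.0013] yaw frac -0.00012369738536403612 (alt 0.9998763026146359 ) q6 -0.10535130548814912
```

View pics/side5z.png

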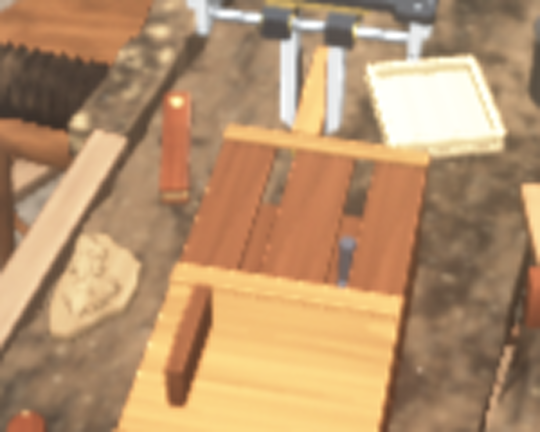

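Emit:
servo_tool(
  targets=[
    [[-1,0,0.03,0,0],[-1,0,0.06,0,0],[-1,0,0.073,0,0],[-1,0,0.073,0,0],[-1,0,0.073,0,0]],
  ],
)

```text
time_s: 11.1
ee_pos: [0.6049, -0.0337, 0.108]
eef_rot: [0.756, 0.655, -0.001, -0.001]
wrist_force: [0.0, 0.2, -1.3]
width: 0.229
```

```bash
python3 - <<'E'
from h import *
s=sense(); print(toL(s["ee_pos"]),s["wrist_force"])
plan(fromL([.014,.270,.109]),LY)
for n in ("side","top"):
    p,d,c=snap(n,n+"6.png")
    a=p[150:270,170:320] if n=="side" else p[130:240,150:370]
    cv2.imwrite(f"pics/{n}6z.png",cv2.resize(a,None,fx=3.6,fy=3.6,interpolation=cv2.INTER_CUBIC)[:,:,::-1])
E
```

```text
[0.0134 0.2119 0.108 ] [ 0.0164  0.2178 -1.2861]
from [ 0.6049 -0.0337  0.108 ] jaw -8.2 tilt [-0.0019 -0.0001 -1.    ] shift frac [ 0.1161  0.0013 -0.002 ] yaw frac 0.0005288746439346268 (alt -0.9994711253560654 ) q6 -0.09891811356373012
```

View pics/side6z.png

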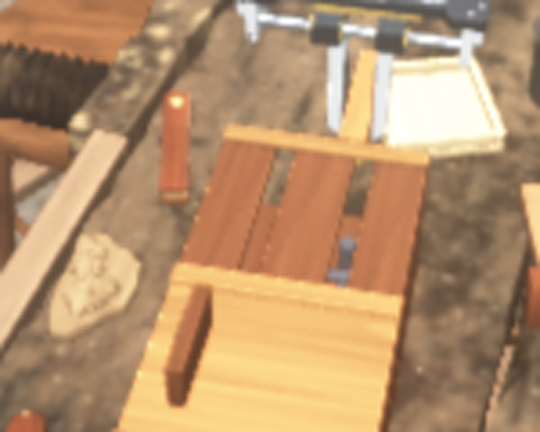

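View pics/top6z.png

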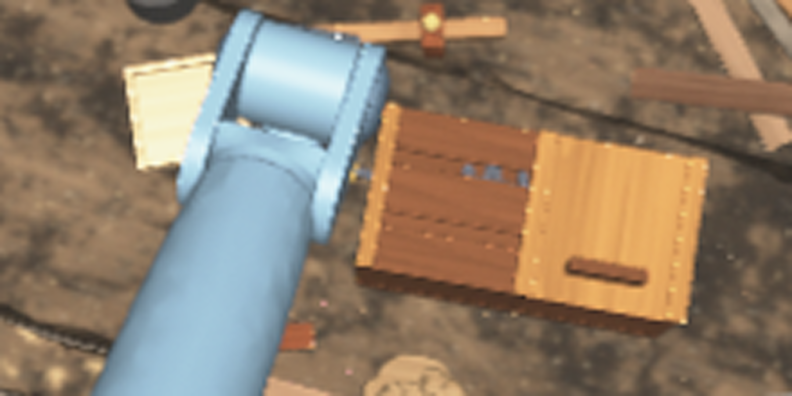

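Emit:
servo_tool(
  targets=[
    [[-1,0.02,0.001,0,0],[-1,0.04,0.001,0,0],[-1,0.06,0.001,0,0],[-1,0.08,0.001,0,0],[-1,0.092,0.001,0,0],[-1,0.092,0.001,0,0]],
  ],
)

```text
time_s: 11.8
ee_pos: [0.6118, 0.0129, 0.108]
eef_rot: [0.756, 0.655, -0.0, -0.001]
wrist_force: [0.1, 0.2, -1.3]
width: 0.229
```

Emit:
servo_tool(
  targets=[
    [[-1,0.004,0,0,0],[-1,0.008,0,0,0],[-1,0.008,0,0,0]],
  ],
)

```text
time_s: 12.1
ee_pos: [0.6124, 0.0155, 0.1079]
eef_rot: [0.756, 0.655, -0.001, 0.0]
wrist_force: [0.1, -5.6, -1.4]
width: 0.23
```

```bash
python3 - <<'E'
from h import *
s=sense(); print(toL(s["ee_pos"]),s["wrist_force"]@LR)
for n in ("side",):
    p,d,c=snap(n,n+"7.png")
    for q in ("bolt_knob","hook_handle","hook_bend"): print(q,[(round(x["conf"],2),toL(w(c,x["at"]))) for x in place_of(n,q)[:2]])
    a=p[150:270,170:320] if n=="side" else p[130:240,150:370]
    cv2.imwrite(f"pics/{n}7z.png",cv2.resize(a,None,fx=3.6,fy=3.6,interpolation=cv2.INTER_CUBIC)[:,:,::-1])
E
```

```text
[0.0137 0.2618 0.1079] [ 0.8579 -5.5173 -1.4132]
bolt_knob [(0.37, array([0.0363, 0.1138, 0.0905]))]
hook_handle [(0.8, array([0.0145, 0.2806, 0.0887]))]
hook_bend []
```

View pics/side7z.png

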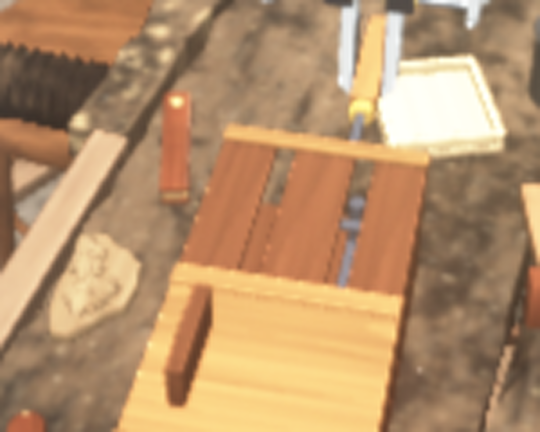

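Emit:
servo_tool(
  targets=[
    [[-1,0.006,0,0,0],[-1,0.01,0,0,0],[-1,0.014,0,0,0],[-1,0.014,0,0,0]],
  ],
)

```text
time_s: 12.7
ee_pos: [0.6131, 0.0165, 0.1074]
eef_rot: [0.756, 0.655, -0.005, 0.004]
wrist_force: [-0.8, -23.0, -5.7]
width: 0.231
```

```bash
python3 - <<'E'
from h import *
s=sense(); print(toL(s["ee_pos"]),s["wrist_force"]@LR)
E
```

```text
[0.0143 0.2628 0.1074] [  2.5537 -22.8522  -5.6936]
```

Emit:
servo_tool(
  targets=[
    [[-1,-0.02,0,-0.002,0],[-1,-0.024,0,-0.002,0],[-1,-0.024,-0.03,-0.002,0],[-1,-0.024,-0.06,-0.002,0],[-1,-0.024,-0.073,-0.002,0],[-1,-0.024,-0.073,-0.002,0]],
  ],
)

```text
time_s: 13.3
ee_pos: [0.5748, 0.0105, 0.1087]
eef_rot: [0.756, 0.655, -0.005, 0.003]
wrist_force: [-0.1, 0.1, -1.6]
width: 0.227
```

```bash
python3 - <<'E'
from h import *
s=sense(); print(toL(s["ee_pos"]),s["wrist_force"]@LR)
plan(fromL([-.022,.345,.109]),LY)
p,d,c=snap("top","top8.png"); 
cv2.imwrite("pics/top8z.png",cv2.resize(p[130:240,150:370],None,fx=3.6,fy=3.6,interpolation=cv2.INTER_CUBIC)[:,:,::-1])
p,d,c=snap("side","side8.png"); 
for q in ("bolt_knob",): print(q,[(round(x["conf"],2),toL(w(c,x["at"]))) for x in place_of("side",q)[:2]])
cv2.imwrite("pics/side8z.png",cv2.resize(p[150:270,170:320],None,fx=3.6,fy=3.6,interpolation=cv2.INTER_CUBIC)[:,:,::-1])
E
```

```text
[-0.0227  0.2513  0.1087] [-0.0964  0.0538 -1.5588]
from [0.5748 0.0105 0.1087] jaw -8.14 tilt [-0.0034 -0.0119 -0.9999] shift frac [ 0.1873  0.0019 -0.003 ] yaw frac 0.0008618277702301687 (alt -0.9991381722297699 ) q6 -0.02490164733897222
bolt_knob [(0.49, array([0.0341, 0.1109, 0.0912]))]
```

View pics/side8z.png

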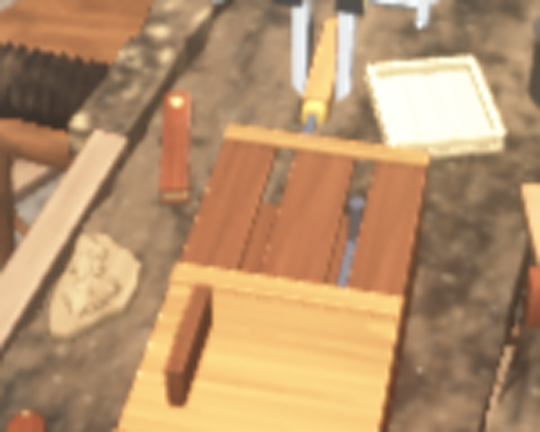

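Emit:
servo_tool(
  targets=[
    [[-1,0.04,0,-0.002,0],[-1,0.08,0.001,-0.002,0],[-1,0.12,0.001,-0.002,0],[-1,0.16,0.002,-0.002,0],[-1,0.19,0.002,-0.004,0],[-1,0.22,0.002,-0.01,0]],
  ],
)

```text
time_s: 14.05
ee_pos: [0.5928, 0.1195, 0.1124]
eef_rot: [0.756, 0.655, -0.005, 0.004]
wrist_force: [-0.3, 0.1, -1.4]
width: 0.233
```

```bash
python3 - <<'E'
from h import *
s=sense(); print(toL(s["ee_pos"]),s["wrist_force"]@LR)
plan([.4924,.2116,.031],7.75)
E
```

```text
[-0.0206  0.3618  0.1124] [-0.3149  0.014  -1.4303]
from [0.5928 0.1195 0.1124] jaw -8.16 tilt [-0.0028 -0.0124 -0.9999] shift frac [ 0.1558 -0.2247  0.1611] yaw frac -0.08838275940408846 (alt 0.9116172405959114 ) q6 0.16545894589462146
```

Emit:
servo_tool(
  targets=[
    [[-1,0.05,-0.06,-0.01,-0.03],[-1,0.09,-0.12,-0.01,-0.06],[-1,0.13,-0.18,0,-0.0884],[-1,0.156,-0.225,0.03,-0.0884],[-1,0.156,-0.225,0.08,-0.0884],[-1,0.156,-0.225,0.12,-0.0884],[-1,0.156,-0.225,0.14,-0.0884],[-1,0.156,-0.225,0.15,-0.0884],[-1,0.156,-0.225,0.15,-0.0884]],
  ],
)

```text
time_s: 14.95
ee_pos: [0.4926, 0.2117, 0.0365]
eef_rot: [0.658, 0.753, -0.006, 0.003]
wrist_force: [0.6, 0.7, -1.9]
width: 0.228
```

```bash
python3 - <<'E'
from h import *
s=sense(); print(s["wrist_force"])
plan([.4924,.2116,.031],7.75)
p,d,c=snap("side","side9.png")
for q in ("hook_handle","hook_bend"): print(q,[(round(x["conf"],2),w(c,x["at"])) for x in place_of("side",q)[:2]])
cv2.imwrite("pics/side9z.png",cv2.resize(p[100:270,190:320],None,fx=3.5,fy=3.5,interpolation=cv2.INTER_CUBIC)[:,:,::-1])
E
```

```text
[ 0.5948  0.7312 -1.9389]
from [0.4926 0.2117 0.0365] jaw 7.73 tilt [-0.003  -0.0125 -0.9999] shift frac [-0.     -0.0004  0.011 ] yaw frac -0.00011241011316829802 (alt 0.9998875898868317 ) q6 0.07344557223603465
hook_handle [(0.8, array([0.4864, 0.2313, 0.0174]))]
hook_bend [(0.58, array([0.5373, 0.052 , 0.0245]))]
```

View pics/side9z.png

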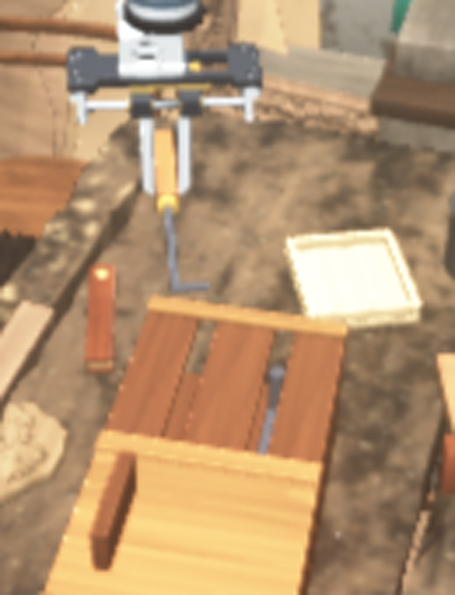

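Lower until the hook rests, then release.

Emit:
servo_tool(
  targets=[
    [[-1,0,0,0.008,0],[-1,0,0,0.012,0],[-1,0,0,0.012,0]],
  ],
)

```text
time_s: 15.4
ee_pos: [0.4932, 0.2117, 0.0314]
eef_rot: [0.658, 0.753, -0.005, 0.004]
wrist_force: [0.4, 0.4, -0.8]
width: 0.23
```

Emit:
servo_tool(
  targets=[
    [[1,0,0,0,0],[1,0,0,0,0],[1,0,0,0,0],[1,0,0,0,0],[1,0,0,-0.02,0],[1,0,0,-0.08,0],[1,0,0,-0.16,0],[1,0,0,-0.26,0],[1,0,0,-0.36,0],[1,0,0,-0.36,0]],
  ],
)

```text
time_s: 16.4
ee_pos: [0.4978, 0.215, 0.2208]
eef_rot: [0.658, 0.753, 0.002, 0.008]
wrist_force: [-0.1, 0.0, 0.3]
width: 1.001
```

```bash
python3 - <<'E'
from h import *
s=sense(); print(s["wrist_force"],s["width"])
plan(fromL([-.045,-.068,.155]),LY)
plan(fromL([-.045,-.068,.25]),LY)
p,d,c=snap("wrist","w10.png")
for q in ("hook_handle","hook_bend"): print(q,[(round(x["conf"],2),w(c,x["at"])) for x in place_of("wrist",q)[:2]])
X=cloud(d,c); o=outline_of("wrist","pull_hook")
if o:
  P=X[o[0]["pixels"]&(d>0)]; print(np.percentile(P[:,2],[2,50,98])); T=P[P[:,2]>.02]; print(rect(T)); T=P[P[:,1]<.15]; print(np.percentile(T[:,2],[5,50,95]))
E
```

```text
[-0.0672  0.0201  0.2791] 1.000855433687969
from [0.4978 0.215  0.2208] jaw 7.75 tilt [ 0.0146 -0.0088 -0.9999] shift frac [-1.0261 -0.1236  0.141 ] yaw frac 0.08915065460217117 (alt -0.9108493453978288 ) q6 0.07229848445752657
from [0.4978 0.215  0.2208] jaw 7.75 tilt [ 0.0146 -0.0088 -0.9999] shift frac [-1.0282 -0.1211 -0.049 ] yaw frac 0.08915065460217117 (alt -0.9108493453978288 ) q6 0.07229848445752657
hook_handle [(0.68, array([0.4897, 0.2288, 0.011 ]))]
hook_bend [(0.59, array([0.5285, 0.0464, 0.0159]))]
[0.0002 0.0258 0.0279]
(array([0.4912, 0.2265]), array([ 21.598, 119.805]), 7.576000213623047)
[0.0136 0.0169 0.0184]
```

View pics/w10.png

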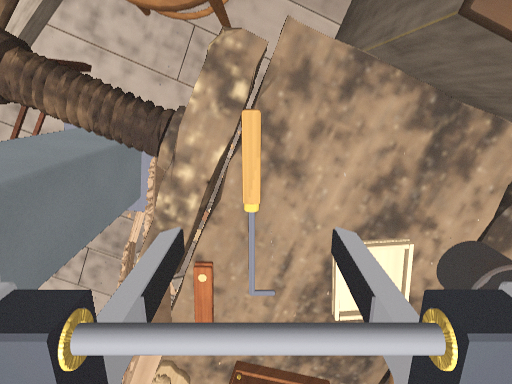

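Emit:
servo_tool(
  targets=[
    [[1,-0.1,-0.01,-0.05,0.04],[1,-0.2,-0.02,-0.06,0.089],[1,-0.3,-0.04,-0.06,0.089],[1,-0.4,-0.05,-0.06,0.089],[1,-0.5,-0.06,-0.06,0.089],[1,-0.6,-0.07,-0.06,0.089],[1,-0.7,-0.085,-0.06,0.089],[1,-0.8,-0.1,-0.06,0.089],[1,-0.9,-0.11,-0.06,0.089],[1,-0.98,-0.118,-0.06,0.089]],
  ],
)

```text
time_s: 17.6
ee_pos: [0.4987, -0.2809, 0.2438]
eef_rot: [0.757, 0.654, -0.006, 0.001]
wrist_force: [-0.1, -0.1, -0.1]
width: 0.999
```

Emit:
servo_tool(
  targets=[
    [[1,-0.02,0,0,0],[1,-0.02,0,0,0]],
  ],
)

```text
time_s: 17.8
ee_pos: [0.496, -0.2914, 0.2412]
eef_rot: [0.757, 0.653, -0.006, -0.001]
wrist_force: [0.6, 0.3, 0.1]
width: 1.001
```

```bash
python3 - <<'E'
from h import *
plan(fromL([-.045,-.068,.152]),LY)
p,d,c=snap("wrist","w11.png")
for q in ("hatch_grip","bolt_knob","locker"): print(q,[(round(x["conf"],2),toL(w(c,x["at"]))) for x in place_of("wrist",q)[:2]])
E
```

```text
from [ 0.496  -0.2914  0.2412] jaw -8.49 tilt [-0.0105 -0.0063 -0.9999] shift frac [-0.0171  0.026   0.1784] yaw frac -0.00103991791081302 (alt 0.9989600820891869 ) q6 -0.5720658980300232
hatch_grip [(0.92, array([-0.0417, -0.0651,  0.1436]))]
bolt_knob []
locker [(0.81, array([ 0.0026,  0.0039, -0.0035]))]
```

View pics/w11.png

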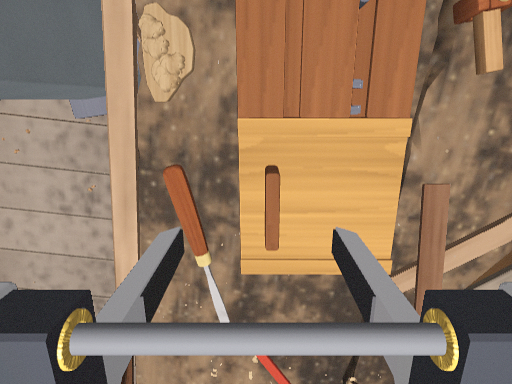

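Emit:
servo_tool(
  targets=[
    [[1,-0.017,0.026,0.06,-0.001],[1,-0.017,0.026,0.12,-0.001],[1,-0.017,0.026,0.16,-0.001],[1,-0.017,0.026,0.178,-0.001],[1,-0.017,0.026,0.178,-0.001],[-1,-0.017,0.026,0.178,-0.001],[-1,-0.017,0.026,0.178,-0.001],[-1,-0.017,0.026,0.178,-0.001],[-1,-0.017,0.026,0.178,-0.001],[-1,-0.017,0.026,0.178,-0.001]],
  ],
  grip_force=20,
)

```text
time_s: 19.0
ee_pos: [0.5084, -0.3001, 0.1548]
eef_rot: [0.755, 0.656, -0.006, 0.001]
wrist_force: [0.1, -0.8, -0.3]
width: 0.612
```

Emit:
servo_tool(
  targets=[
    [[-1,0,0,0,0],[-1,0,0,0,0],[-1,0,0,0,0],[-1,0,0,0,0],[-1,0,0,0,0],[-1,0,0,0,0],[-1,0,0,0,0]],
  ],
)

```text
time_s: 19.7
ee_pos: [0.5065, -0.2998, 0.1546]
eef_rot: [0.755, 0.656, -0.007, -0.001]
wrist_force: [-8.9, 0.9, 4.3]
width: 0.127
```

```bash
python3 - <<'E'
from h import *
s=sense(); print(toL(s["ee_pos"]),s["width"],s["wrist_force"]@LR)
plan(s["ee_pos"]+LR@np.array([-.106,0,0]),LY)
E
```

```text
[-0.0456 -0.0656  0.1546] 0.12679343935544846 [-8.9127 -0.3818  4.2934]
from [ 0.5065 -0.2998  0.1546] jaw -8.03 tilt [-0.0129 -0.0076 -0.9999] shift frac [ 0.001  -0.212   0.0025] yaw frac 0.0015048220636491767 (alt -0.9984951779363508 ) q6 -0.5748870095625136
```

Emit:
servo_tool(
  targets=[
    [[-1,0,-0.03,0,0.0015],[-1,0,-0.06,0.001,0.0015],[-1,0,-0.09,0.001,0.0015],[-1,0,-0.12,0.002,0.0015],[-1,0,-0.15,0.002,0.0015],[-1,0,-0.18,0.002,0.0015],[-1,0,-0.2,0.002,0.0015],[-1,0,-0.21,0.002,0.0015],[-1,0,-0.213,0.002,0.0015],[-1,0,-0.213,0.002,0.0015]],
  ],
)

```text
time_s: 20.7
ee_pos: [0.4023, -0.2846, 0.1547]
eef_rot: [0.757, 0.654, -0.006, -0.0]
wrist_force: [7.6, 1.8, -5.0]
width: 0.126
```

```bash
python3 - <<'E'
from h import *
s=sense(); print(toL(s["ee_pos"]),s["width"],s["wrist_force"]@LR)
E
```

```text
[-0.1508 -0.0656  0.1547] 0.1262742973036179 [ 7.2927  2.8702 -4.9712]
```

Emit:
servo_tool(
  targets=[
    [[-1,0,-0.004,0,0],[-1,0,-0.008,0,0],[-1,0,-0.008,0,0]],
  ],
)

```text
time_s: 21.0
ee_pos: [0.4021, -0.2846, 0.1547]
eef_rot: [0.757, 0.653, -0.002, 0.005]
wrist_force: [19.2, -0.7, -12.7]
width: 0.125
```

```bash
python3 - <<'E'
from h import *
s=sense(); print(toL(s["ee_pos"]),s["width"],s["wrist_force"]@LR)
p,d,c=snap("side","side12.png")
for q in ("palm_handle","palm_centre","hatch_grip","bolt_knob"): print(q,[(round(x["conf"],2),toL(w(c,x["at"]))) for x in place_of("side",q)[:2]])
cv2.imwrite("pics/side12z.png",cv2.resize(p[130:330,170:340],None,fx=2.9,fy=2.9,interpolation=cv2.INTER_CUBIC)[:,:,::-1])
E
```

```text
[-0.1511 -0.0656  0.1547] 0.12457603986281618 [ 19.0693   2.103  -12.7125]
palm_handle [(0.57, array([ 0.009 , -0.0757,  0.0177]))]
palm_centre []
hatch_grip [(0.98, array([-0.1489, -0.0671,  0.147 ])), (0.6, array([-0.1403,  0.4546,  0.0099]))]
bolt_knob [(0.53, array([0.0299, 0.1113, 0.09  ])), (0.52, array([ 0.0017, -0.0654,  0.017 ]))]
```

View pics/side12z.png

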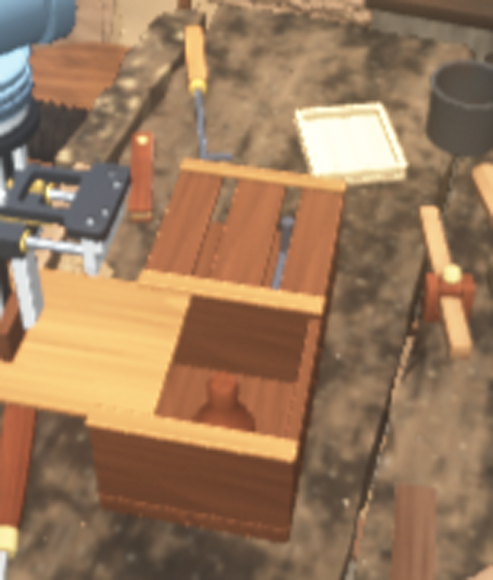

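Emit:
servo_tool(
  targets=[
    [[1,0,0.003,0,0],[1,0,0.003,0,0],[1,0,0.003,0,0],[1,0,0.003,0,0],[1,0,0.003,-0.04,0],[1,0,0.003,-0.12,0],[1,0,0.003,-0.2,0],[1,0,0.003,-0.2,0]],
  ],
)

```text
time_s: 22.05
ee_pos: [0.4053, -0.2862, 0.2612]
eef_rot: [0.757, 0.653, -0.002, 0.01]
wrist_force: [-0.1, 0.8, 0.1]
width: 0.771
```

```bash
python3 - <<'E'
from h import *
s=sense(); print(toL(s["ee_pos"]),s["width"],s["wrist_force"]@LR)
plan(fromL([-.01,-.11,.30]),LY)
plan(fromL([.01,-.07,.30]),81.7)
E
```

```text
[-0.1477 -0.0667  0.2612] 0.7708398782794745 [-0.2152  0.7773  0.1301]
from [ 0.4053 -0.2862  0.2612] jaw -8.39 tilt [ 0.0094 -0.0185 -0.9998] shift frac [-0.0874  0.2764 -0.0728] yaw frac -0.0004840017771517719 (alt 0.9995159982228482 ) q6 -0.6934512430237848
from [ 0.4053 -0.2862  0.2612] jaw -8.39 tilt [ 0.0094 -0.0185 -0.9998] shift frac [-0.0074  0.3162 -0.0737] yaw frac 0.49951599822284815 (alt -0.5004840017771518 ) q6 -0.6934512430237848
```

Emit:
servo_tool(
  targets=[
    [[0,0,0.06,-0.02,0.04],[0,0,0.12,-0.04,0.08],[0,-0.005,0.18,-0.06,0.13],[0,-0.005,0.24,-0.074,0.18],[0,-0.005,0.24,-0.074,0.23],[0,-0.005,0.24,-0.074,0.28],[0,-0.005,0.24,-0.074,0.33],[0,-0.005,0.24,-0.074,0.38],[0,-0.005,0.24,-0.074,0.43],[0,-0.005,0.24,-0.074,0.48]],
  ],
)

```text
time_s: 23.05
ee_pos: [0.5228, -0.3054, 0.2986]
eef_rot: [1.0, -0.017, 0.004, 0.009]
wrist_force: [-0.2, 0.2, 0.5]
width: 0.502
```

Emit:
servo_tool(
  targets=[
    [[0,0,0,0,0.02],[0,0,0,0,0.02],[0,0,0,0,0.02]],
  ],
)

```text
time_s: 23.35
ee_pos: [0.5225, -0.3054, 0.298]
eef_rot: [0.999, -0.047, 0.004, 0.008]
wrist_force: [-0.2, -0.2, 0.4]
width: 0.501
```

```bash
python3 - <<'E'
from h import *
s=sense(); print(toL(s["ee_pos"]),s["width"],s["wrist_force"]@LR)
plan(fromL([.01,-.07,.30]),81.7)
p,d,c=snap("wrist","w13.png"); X=cloud(d,c); L=toL(X)*1000
for q in ("palm_handle","palm_centre","hatch_grip"): print(q,[(round(x["conf"],2),toL(w(c,x["at"]))) for x in place_of("wrist",q)[:2]])
o=outline_of("wrist","palm_handle")
if o:
  P=L[o[0]["pixels"]&(d>0)]; print(o[0]["conf"],len(P),np.percentile(P[:,2],[2,50,98]))
  for lo,hi in ((98,112),(30,70)):
    T=P[(P[:,2]>lo)&(P[:,2]<hi)]; print(len(T),T.min(0),T.max(0),T.mean(0))
E
```

```text
[-0.0288 -0.0688  0.298 ] 0.5012923783649244 [-0.1274 -0.2488  0.3694]
from [ 0.5225 -0.3054  0.298 ] jaw -95.44 tilt [ 0.0071 -0.0171 -0.9998] shift frac [ 0.0775  0.0064 -0.0033] yaw frac 0.01588086372915206 (alt -0.9841191362708479 ) q6 0.9543739407980321
palm_handle [(0.8, array([ 0.0064, -0.0746,  0.0233]))]
palm_centre [(0.65, array([ 0.009 , -0.0728,  0.0665])), (0.63, array([-0.1629,  0.0723,  0.0033]))]
hatch_grip [(0.19, array([-0.0025,  0.0764,  0.1209]))]
0.76 1215 [ 46.191   63.5966 106.6887]
343 [ -2.1257 -86.0936  98.2964] [ 20.9628 -63.0902 107.8435] [ 10.2292 -74.4869 104.5152]
769 [-15.8659 -99.6294  42.6726] [ 34.642  -49.8121  69.9463] [ 13.6774 -73.6396  58.447 ]
```

View pics/w13.png

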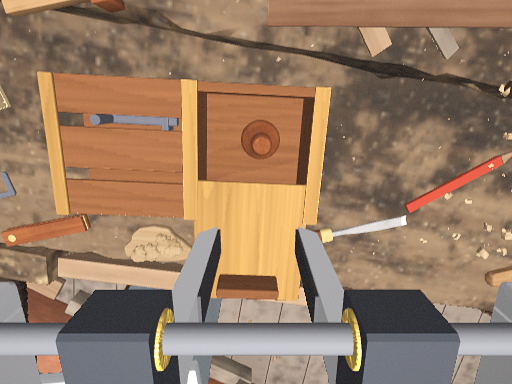

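```bash
python3 - <<'E'
from h import *
plan(fromL([.0095,-.0745,.20]),81.7)
plan(fromL([.0095,-.0745,.10]),81.7)
E
```

```text
from [ 0.5228 -0.3054  0.2986] jaw -95.49 tilt [ 0.0079 -0.0177 -0.9998] shift frac [0.0736 0.0118 0.1981] yaw frac 0.015595708594208366 (alt -0.9844042914057917 ) q6 0.9554219656457349
from [ 0.5228 -0.3054  0.2986] jaw -95.49 tilt [ 0.0079 -0.0177 -0.9998] shift frac [0.0717 0.0084 0.3981] yaw frac 0.015595708594208366 (alt -0.9844042914057917 ) q6 0.9554219656457349
```

Emit:
servo_tool(
  targets=[
    [[0,0.0736,0.0118,0.05,0.0156],[0,0.0736,0.0118,0.12,0.0156],[0,0.0736,0.0118,0.2,0.0156],[0,0.0736,0.0118,0.26,0.0156],[0,0.072,0.009,0.32,0.0156],[0,0.072,0.0084,0.36,0.0156],[0,0.072,0.0084,0.39,0.0156],[0,0.072,0.0084,0.398,0.0156],[0,0.072,0.0084,0.398,0.0156],[0,0.072,0.0084,0.398,0.0156]],
  ],
)

```text
time_s: 24.6
ee_pos: [0.5606, -0.3172, 0.1015]
eef_rot: [0.997, -0.072, 0.006, 0.009]
wrist_force: [0.8, -0.1, 0.2]
width: 0.5
```

Emit:
servo_tool(
  targets=[
    [[-1,0,0,0,0],[-1,0,0,0,0],[-1,0,0,0,0],[-1,0,0,0,0],[-1,0,0,0,0],[-1,0,0,0,0]],
  ],
  grip_force=20,
)

```text
time_s: 25.2
ee_pos: [0.561, -0.3174, 0.1021]
eef_rot: [0.997, -0.072, 0.006, 0.009]
wrist_force: [-0.0, 1.7, 2.7]
width: 0.258
```

```bash
python3 - <<'E'
from h import *
s=sense(); print(toL(s["ee_pos"]),s["width"],s["wrist_force"]@LR)
plan(fromL([.0095,-.0745,.27]),81.7)
E
```

```text
[ 0.0109 -0.0751  0.1021] 0.25811168888491876 [-0.2739  1.6647  2.7346]
from [ 0.561  -0.3174  0.1021] jaw -98.3 tilt [ 0.0107 -0.0197 -0.9997] shift frac [ 0.0017  0.0049 -0.3358] yaw frac 9.643207324769619e-06 (alt -0.9999903567926752 ) q6 1.0327007681965945
```

Emit:
servo_tool(
  targets=[
    [[-1,0,0,0,0],[-1,0,0,0,0]],
  ],
)

```text
time_s: 25.4
ee_pos: [0.561, -0.3174, 0.1022]
eef_rot: [0.997, -0.072, 0.006, 0.009]
wrist_force: [-0.5, -0.4, 3.6]
width: 0.261
```

Emit:
servo_tool(
  targets=[
    [[-1,0,0,-0.03,0],[-1,0.001,0.002,-0.08,0],[-1,0.001,0.002,-0.15,0],[-1,0.001,0.003,-0.22,0],[-1,0.002,0.005,-0.3,0],[-1,0.002,0.005,-0.32,0],[-1,0.002,0.005,-0.32,0]],
  ],
)

```text
time_s: 26.1
ee_pos: [0.5605, -0.3174, 0.2646]
eef_rot: [0.997, -0.072, 0.008, 0.011]
wrist_force: [-0.1, -0.2, 0.1]
width: 0.257
```

```bash
python3 - <<'E'
from h import *
s=sense(); print(s["ee_pos"],s["width"],s["wrist_force"])
p,d,c=snap("side","side14.png")
for q in ("palm_handle","palm_centre","tray"): print(q,[(round(x["conf"],2),w(c,x["at"])) for x in place_of("side",q)[:2]])
o=outline_of("side","tray")
if o:
  P=cloud(d,c)[o[0]["pixels"]&(d>0)]; T=P[(P[:,2]>.014)&(P[:,2]<.03)]; print(o[0]["conf"],rect(T),rect(P))
cv2.imwrite("pics/side14z.png",cv2.resize(p[60:300,170:370],None,fx=2.4,fy=2.4,interpolation=cv2.INTER_CUBIC)[:,:,::-1])
plan([.672,.087,.25],LY); plan([.672,.087,.25],81.7)
E
```

```text
[ 0.5605 -0.3174  0.2646] 0.25672355124993534 [-0.0982 -0.1689  0.1404]
palm_handle [(0.73, array([ 0.5618, -0.3185,  0.1798])), (0.41, array([ 0.4015, -0.4005, -0.0007]))]
palm_centre [(0.58, array([ 0.5622, -0.3184,  0.2236])), (0.18, array([ 0.5825, -0.0909,  0.084 ]))]
tray [(0.61, array([ 0.5649, -0.2408,  0.0041])), (0.59, array([0.6763, 0.0867, 0.0044]))]
0.56 (array([0.673 , 0.0847]), array([100.1844, 112.4284]), 11.809605598449707) (array([0.675 , 0.0975]), array([109.3679, 136.6674]), 11.809605598449707)
from [ 0.559  -0.3161  0.2593] jaw -98.3 tilt [ 0.0072 -0.0169 -0.9998] shift frac [ 0.1073 -0.8306  0.0067] yaw frac -0.49998111823931973 (alt 0.5000188817606802 ) q6 1.0296922172131369
from [ 0.559  -0.3161  0.2593] jaw -98.3 tilt [ 0.0072 -0.0169 -0.9998] shift frac [ 0.1073 -0.8306  0.0067] yaw frac 1.8881760680263446e-05 (alt -0.9999811182393198 ) q6 1.0296922172131369
```

View pics/side14z.png

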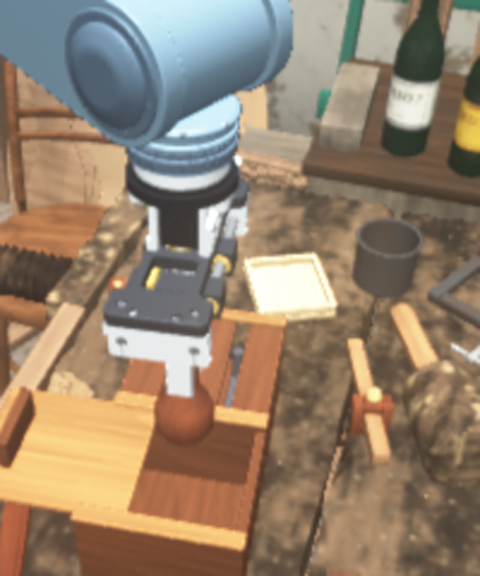

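Emit:
servo_tool(
  targets=[
    [[-1,0.01,-0.08,0,0],[-1,0.022,-0.17,0,0],[-1,0.034,-0.26,0,0],[-1,0.045,-0.35,0,0],[-1,0.057,-0.44,0,0],[-1,0.07,-0.53,0,0],[-1,0.08,-0.62,0,0],[-1,0.09,-0.71,0,0],[-1,0.1,-0.8,0,0],[-1,0.107,-0.83,0,0]],
  ],
)

```text
time_s: 27.35
ee_pos: [0.6713, 0.0907, 0.2513]
eef_rot: [0.997, -0.07, 0.003, 0.008]
wrist_force: [-0.2, -0.6, -0.9]
width: 0.255
```

Emit:
servo_tool(
  targets=[
    [[-1,0,0,0,0],[-1,0,0,0,0],[-1,0,0,0,0]],
  ],
)

```text
time_s: 27.65
ee_pos: [0.671, 0.089, 0.2507]
eef_rot: [0.997, -0.071, 0.002, 0.008]
wrist_force: [0.1, -1.1, -0.2]
width: 0.255
```

```bash
python3 - <<'E'
from h import *
s=sense(); print(s["ee_pos"],s["width"],s["wrist_force"])
p,d,c=snap("wrist","w15.png")
for q in ("palm_handle","tray"): print(q,[(round(x["conf"],2),w(c,x["at"])) for x in place_of("wrist",q)[:2]])
p,d,c=snap("side","side15.png")
for q in ("palm_handle","tray"): print(q,[(round(x["conf"],2),w(c,x["at"])) for x in place_of("side",q)[:2]])
plan([.673,.0855,.0895],81.7)
plan([.673,.0855,.12],81.7)
E
```

```text
[0.671  0.089  0.2507] 0.2551492145738575 [ 0.1244 -1.097  -0.2395]
palm_handle [(0.88, array([0.6677, 0.0924, 0.1714]))]
tray [(0.76, array([ 0.6721,  0.0871, -0.0007])), (0.51, array([0.6697, 0.0861, 0.2137]))]
palm_handle [(0.59, array([0.6673, 0.0918, 0.1699])), (0.27, array([0.532 , 0.0527, 0.0168]))]
tray [(0.7, array([0.6756, 0.0864, 0.0005]))]
from [0.6714 0.0899 0.2516] jaw -98.13 tilt [ 0.0047 -0.016  -0.9999] shift frac [0.0022 0.0032 0.3243] yaw frac 0.0009592910485688814 (alt -0.9990407089514312 ) q6 1.6877213029791964
from [0.6714 0.0899 0.2516] jaw -98.13 tilt [ 0.0047 -0.016  -0.9999] shift frac [0.0027 0.0042 0.2633] yaw frac 0.0009592910485688814 (alt -0.9990407089514312 ) q6 1.6877213029791964
```

View pics/w15.png

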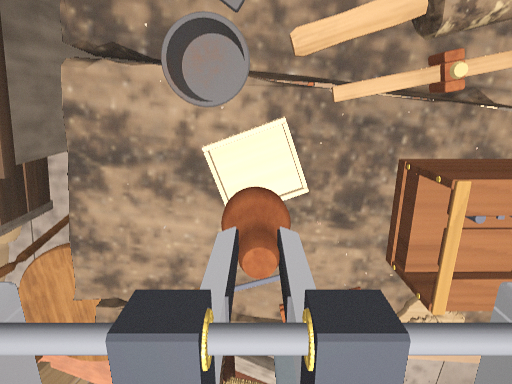

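Emit:
servo_tool(
  targets=[
    [[-1,0.009,0.006,0.06,0],[-1,0.009,0.006,0.14,0],[-1,0.009,0.006,0.22,0],[-1,0.009,0.006,0.27,0],[-1,0.009,0.006,0.3,0],[-1,0.009,0.006,0.316,0],[-1,0.009,0.006,0.316,0],[-1,0.009,0.006,0.316,0]],
  ],
)

```text
time_s: 28.75
ee_pos: [0.6772, 0.0837, 0.0954]
eef_rot: [0.997, -0.071, 0.004, 0.008]
wrist_force: [0.8, -0.5, -1.0]
width: 0.258
```

```bash
python3 - <<'E'
from h import *
s=sense(); print(s["ee_pos"],s["width"],s["wrist_force"])
p,d,c=snap("side","side16.png")
for q in ("palm_handle","tray"): print(q,[(round(x["conf"],2),w(c,x["at"])) for x in place_of("side",q)[:2]])
cv2.imwrite("pics/side16z.png",cv2.resize(p[100:230,230:360],None,fx=4,fy=4,interpolation=cv2.INTER_CUBIC)[:,:,::-1])
plan([.676,.084,.0885],81.7)
E
```

```text
[0.6772 0.0837 0.0954] 0.25780561680225017 [ 0.7992 -0.4832 -0.9502]
palm_handle [(0.71, array([0.6758, 0.0833, 0.0124])), (0.16, array([0.6767, 0.0805, 0.0539]))]
tray [(0.81, array([0.6778, 0.0884, 0.0029]))]
from [0.6772 0.0838 0.0955] jaw -98.13 tilt [ 0.0076 -0.0161 -0.9998] shift frac [-0.0025 -0.0004  0.0139] yaw frac 0.0009712935784307319 (alt -0.9990287064215693 ) q6 1.683309518013309
```

View pics/side16z.png

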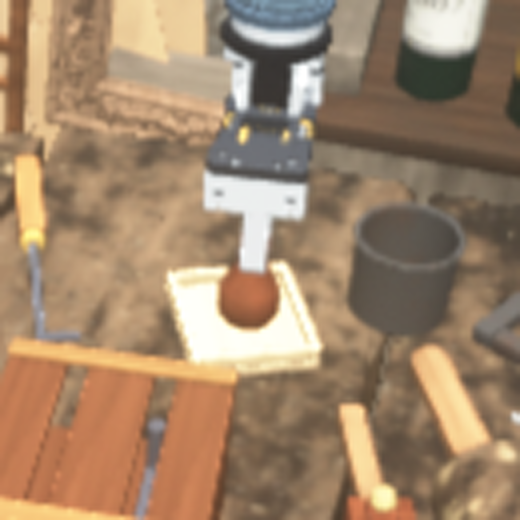

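Well placed; lower gently until contact.

Emit:
servo_tool(
  targets=[
    [[-1,0,0,0.006,0],[-1,0,0,0.011,0],[-1,0,0,0.013,0],[-1,0,0,0.013,0]],
  ],
)

```text
time_s: 29.3
ee_pos: [0.677, 0.0837, 0.0886]
eef_rot: [0.997, -0.071, 0.004, 0.008]
wrist_force: [-0.5, -0.4, -0.7]
width: 0.258
```

Emit:
servo_tool(
  targets=[
    [[-1,0,0,0.003,0],[-1,0,0,0.003,0]],
  ],
)

```text
time_s: 29.5
ee_pos: [0.6776, 0.0836, 0.0881]
eef_rot: [0.997, -0.071, 0.005, 0.008]
wrist_force: [0.0, 0.2, 3.5]
width: 0.256
```

Emit:
servo_tool(
  targets=[
    [[0.2,0,0,0,0],[0.2,0,0,0,0],[0.2,0,0,0,0],[0.2,0,0,0,0],[0.2,0,0,0,0],[0.2,0,0,-0.03,0],[0.2,0,0,-0.08,0],[0.2,0,0,-0.16,0],[0.2,0,0,-0.24,0],[0.2,0,0,-0.32,0]],
  ],
)

```text
time_s: 30.5
ee_pos: [0.6762, 0.0863, 0.251]
eef_rot: [0.997, -0.071, 0.005, 0.008]
wrist_force: [0.4, 0.4, 0.1]
width: 0.599
```

Emit:
servo_tool(
  targets=[
    [[1,-0.1,0,-0.05,0],[1,-0.2,0,-0.1,0],[1,-0.3,0,-0.1,0],[1,-0.3,0,-0.1,0],[1,-0.3,0,-0.1,0]],
  ],
)

```text
time_s: 31.0
ee_pos: [0.5265, 0.1086, 0.3009]
eef_rot: [0.997, -0.07, 0.007, 0.008]
wrist_force: [0.3, -0.4, -0.3]
width: 0.979
```

```bash
python3 - <<'E'
from h import *
s=sense(); print(s["ee_pos"],s["width"],s["wrist_force"])
for n in ("side","top"):
    p,d,c=snap(n,n+"17.png"); X=cloud(d,c)
    for q in ("palm_handle","tray","hook_handle","hook_bend","bolt_knob","hatch_grip","sliding_bevel","carving","gouge","marking_gauge"): print(n,q,[(round(x["conf"],2),w(c,x["at"])) for x in place_of(n,q)[:1]])
    o=outline_of(n,"palm_handle")
    if o: P=X[o[0]["pixels"]&(d>0)]; print("palm z",np.percentile(P[:,2],[2,50,98]),"top xy",P[P[:,2]>.08][:,:2].mean(0),"bulb",P[(P[:,2]>.02)&(P[:,2]<.05)][:,:2].mean(0))
E
```

```text
[0.5265 0.1086 0.3009] 0.9792183163806009 [ 0.2892 -0.3678 -0.3197]
side palm_handle [(0.61, array([0.6775, 0.0869, 0.0033]))]
side tray [(0.8, array([0.6788, 0.0888, 0.0031]))]
side hook_handle [(0.65, array([ 0.6085, -0.137 ,  0.0893]))]
side hook_bend [(0.77, array([0.534 , 0.0532, 0.0182]))]
side bolt_knob [(0.47, array([ 0.6086, -0.1357,  0.0928]))]
side hatch_grip [(0.79, array([ 0.4032, -0.284 ,  0.1436]))]
side sliding_bevel [(0.78, array([0.4524, 0.0198, 0.0026]))]
side carving [(0.53, array([ 0.4131, -0.1449,  0.0005]))]
side gouge [(0.71, array([ 0.4001, -0.3988,  0.0002]))]
side marking_gauge [(0.75, array([ 0.7569, -0.118 , -0.001 ]))]
palm z [0.0144 0.0478 0.0941] top xy [0.6758 0.0792] bulb [0.6755 0.0677]
top palm_handle [(0.52, array([0.6737, 0.0811, 0.0074]))]
top tray [(0.68, array([0.6696, 0.0835, 0.0009]))]
top hook_handle []
top hook_bend [(0.39, array([0.5274, 0.0501, 0.0111]))]
top bolt_knob []
top hatch_grip [(0.61, array([ 0.4004, -0.2847,  0.1469]))]
top sliding_bevel [(0.49, array([ 0.4505,  0.016 , -0.0028]))]
top carving [(0.75, array([ 0.4102, -0.1428,  0.0009]))]
top gouge []
top marking_gauge []
palm z [0.0037 0.0468 0.0943] top xy [0.6721 0.0855] bulb [0.6638 0.0835]
```

View pics/side17.png

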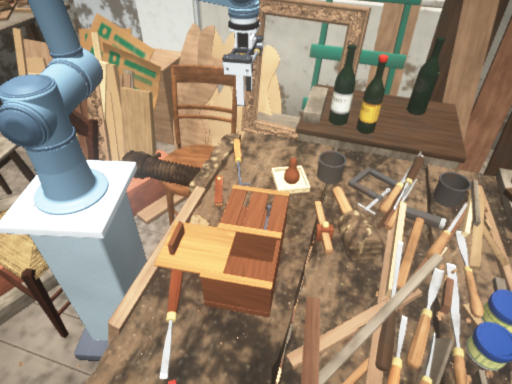

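View pics/top17.png

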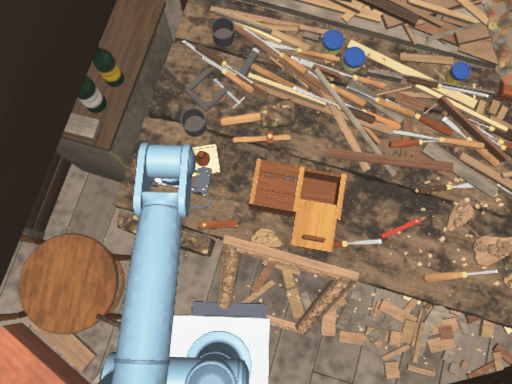

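Emit:
servo_tool(
  targets=[
    [[1,0,0,0,0],[1,0,0,0,0],[1,0,0,0,0]],
  ],
)

```text
time_s: 32.5
ee_pos: [0.5272, 0.1083, 0.2993]
eef_rot: [0.997, -0.071, 0.005, 0.008]
wrist_force: [-0.0, -0.5, 0.6]
width: 1.001
```

```bash
python3 -c "
from bench import *
s=sense(); print(s['time_s'],s['joint_vel'],s['wrist_force']); print(sign_off())"
```

```text
32.5 [-7.45440233e-04  2.45262453e-04  1.25287529e-03  1.31076145e-03
  9.45964581e-05  4.15165307e-05] [-0.02540011 -0.47942691  0.63092776]
the job is handed in; nothing more can be done
None
```

The job is done and handed in at 32.5 s; `sign_off()` gave no verdict. I drew the bolt back to its stop with the hook and laid the hook flat on the bench in its original place. Then I slid the hatch open and stood the tool handle upright in the tray.

**Last checks:**
- **Bolt:** it stopped hard at about 23 N. Afterwards the knob showed at y ≈ 110 mm in the locker's frame, where 105 mm is nominal, and it stayed there when the hook came out.
- **Hatch:** it travelled 105 mm to a firm stop at about 19 N, and the grip bar was still there in the last pictures.
- **Tool handle:** it stands in the middle of the tray, with its top at about 94 mm against 91 mm expected.
- **Hook:** it lies flat, with the handle top at about 26 mm and the rod at about 17 mm.
- **Other tools:** the sliding bevel and carving agree with their starting positions to within 10 mm in both views. The gouge and marking gauge agree too, but only in the side view.

**Misses and disagreements:**
- Before I touched it, the knob measured about 6 mm further out than the stated shut position. I drew to the stop, so this should not matter.
- In the final pictures the networks missed a few things. The top view did not report the hook handle, bolt knob, gouge or marking gauge. In the side view the network put the hook handle at the bolt knob, which is wrong; the picture shows the hook on the bench.
- The tool ended tilted about 1°, because small errors built up between moves.

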